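# Cover and lock the chilled-cup caddy

### The arm

A 6-joint arm with a two-finger parallel gripper is mounted at the origin on the work surface. World frame = base frame: x ahead of the robot, y to its left, z up, the work surface at z = 0. Lengths are in mm, angles in rad, forces in N, time in s.
With the tool pointing down it reaches from about 275 to 825 mm from the base axis. Payload 4.9 kg.
Tool frame: the origin (TCP) lies at the very end of the fingers, on their centre line; the grasp point (between the pads) lies 19 mm behind it; z points along the fingers, y is the line along which they close (so a half turn about z gives the same grasp; the last joint's range is limited). The gripper opens to 85 mm and grips with 20 to 120 N. Pads are 22 mm wide; open, the fingers measure 114 mm over their backs; the gripper's body (76 mm by 85 mm) begins 54 mm behind the grasp point. The pads swing forward as they close: fully open they stand 13 mm farther back than shut.
Start: joints at [1.205, 0.326, -0.193, 1.052, 0, 1.437], TCP at [126.344, 535.309, 231.281] pointing down, gripper open.
Joint ranges: [-2.65, 2.65], [-0.97, 1.79], [-1.3, 1.35], [-1.93, 2.1], [-1.47, 1.37], [-3.14, 3.14]. Speed limits (rad/s): [2.57, 2.57, 3.14, 3.14, 3.14, 3.14].

### API

Orientations are given as [roll, pitch, yaw] about the fixed x, y, z axes, in that order (R = Rz(yaw) Ry(pitch) Rx(roll)).
In Python, from bench import bot, solve_ik, imaging gives the robot as it stands. Calls block until the motion is done:
- bot.move_ptp(position, orientation): joint-space move of the TCP to a pose.
- bot.movel(position, rot=None, max_speed=150, threshold=None): straight line of the TCP; rot=None keeps the orientation; max_speed is the mean speed in mm/s. With threshold (N) it stops when the force on the tool has changed by that much, and returns True; else False.
- bot.move_j(angles): joint-space move.
- bot.grip(opening, effort=None): opening from 0.0 (shut) to 1.0 (fully open); effort is the grip in N (None keeps the last); returns when the fingers have stopped.
- bot.dwell(seconds).
- solve_ik(position, orientation): joint angles nearest the present ones, or None.
- bot.get_state(): the state.
- imaging.capture(name): name is "scene" or "top"; returns the picture (420x560x3 uint8, blue, green, red); there is no depth.
- imaging.camera_model(name): a dict with "K" (3x3 intrinsics, pixels), "k1" (the pictures are not rectified: a ray, as slopes to the right and down, at radius r is drawn at 1 + k1 r^2 times it, then the intrinsics apply), "position" and "rotation" of the camera in the world. Camera axes: x right, y up, looking along -z (the intrinsics and any distortion apply to the point x, -y, -z); pixel columns grow to the right and rows downward; lengths in mm; the calibration is good to about 2 mm. A picture is of the moment at which its call begins. camera_model takes no time and is no camera call.
A pose or a line that the arm cannot do raises bot.IKError and nothing moves.
- bot.sign_off(): hands the job in; it is judged then, once.
The state is a dict: "t": time; "qpos": joint angles; "joint_velocities": joint speeds; "effort": joint torques, N m; "tcp_pos": TCP position; "orientation": TCP orientation; "contact_force": force on the tool from outside, world axes, zero at the start; "wrist_torque": the same for the moment, N m; "opening": opening from 0.0 (shut) to 1.0 (fully open); "gripper_force": force on a finger pad.
Only numpy, scipy, OpenCV 4.12 (cv2) and the standard library are available. Lean on these libraries where they do the work, as an engineer would, in place of code of your own. Each camera call takes 0.05 s, during which the arm holds its last target. There are 200 camera calls.

### The job

Close up the blue chilled-cup caddy on the refreshment cart: lay the white cover plate from the black mat into the caddy's mouth, press it down all round until it sits level and flush with the caddy's top, and only then slide the red catch fully home over the cover's end. Leave the cups, the tumbler and the jug alone, and let go of everything at the end.

Things in the scene. Friction and masses are not known exactly. Their poses are not given: they have to be found in the camera images.
- caddy: Blue insulated box standing fixed on the cart, 140 (x) by 250 (y) by 60 mm tall. Origin: centre of its underside; z up, long side along its y. In its top is a recessed mouth for the cover, centred; the red slide catch is on the top at the +y end.
- mouth (a point): Centre of the caddy's mouth, level with the caddy's top (60 mm above the cart); axes as the caddy's. The mouth is 67 (x) by 157 mm (y) with upright sides; the grey ledge on which the cover finally sits lies 14 mm below the top.
- stops (a point): Middle of the mouth at ledge height (46 mm above the cart). 22 mm (caddy x) and 66 mm (y) from it, in the corners, four yellow 14 mm stops stand 7 to 10 mm above the ledge. A cover laid in rests on them, that much proud, perhaps tilted. Each gives way under 6 N, down to the ledge, and stays there (both at one end: 13 to 15 N on the cover near that end).
- cover: White flat rigid plate, 60 (x) by 150 (y) by 14 mm thick, 250 g; starts flat on the mat. Origin: centre of its underside; z up. Gripped across its 60 mm width. Fits the mouth either way round, 3.5 mm to spare on each side; fully down, its top is level with the caddy's. The mouth's rim keeps fingers from following it down, so grip only the upper 8 mm of its edge.
- mat: Black rubber mat fixed on the cart, 130 (x) by 200 (y) by 6 mm; origin: centre of its underside.
- catch (a joint): Position of the red slide catch, m: 0 (open, clear of the mouth) to 0.024 (fully home, 17 mm over the cover's end). Grows as it slides along the caddy's -y. Takes about 2 N and stays where left. Its flat bolt, 30 mm wide, 5 mm thick, runs 2.5 mm above the caddy's top: a proud cover blocks it.
- catch_tab (a point): Middle of the top of the catch's upright red tab, 30 mm (caddy x) by 12 mm (caddy y), 24 mm above the bolt; its top is 31.5 mm above the caddy's top. It lies 113 mm from the mouth's centre along the caddy's +y when open, 89 mm when home. Steel guides 9 mm tall stand on the caddy just beside the bolt.
- tumbler: Green-tinted open tumbler, 70 mm wide, 100 mm tall, to be left alone; origin: centre of its underside.
- red_cup: Red flat-lidded portion cup, 64 mm wide, 39 mm tall, to be left alone; origin: centre of its underside.
- yellow_cup: Yellow flat-lidded portion cup, 64 mm wide, 39 mm tall, to be left alone; origin: centre of its underside.
- jug: Clear jug with a white lid and handle, 120 mm wide, 164 mm tall, to be left alone; origin: centre of its underside.
Not all that is in view belongs to the job. There is more than one size of the cover; the job needs the largest.

How it is judged:
By the outcome, as a careful person would: the job done as asked, in the order asked, and still so for the second after the job is handed in, with the robot touching nothing.
It also fails if it takes over 62 s, if anything falls off the work surface, if the arm or the gripper's body presses on something with over 40 N, if the wrist force passes 120 N, or if a joint passes its speed limit or range.

## Working session

There is one attempt and no reset: what is moved stays moved. The work goes in short steps, each a Python script; the robot and the scene stay as the last script left them, time stands still between calls to the robot, and variables do not carry over. Pictures are saved under pics/ and viewed, at most 10 in all, crops included, and the job is handed in when it is done.

```bash
mkdir -p pics; ls
python3 - <<'E'
from bench import bot, imaging
import cv2
for n in("scene","top"):
    cv2.imwrite(f"pics/{n}0.png",imaging.capture(n)); print(n,imaging.camera_model(n))
print(bot.get_state())
E
```

```text
pics
scene {'K': array([[488.01083219,   0.        , 282.48384047],
       [  0.        , 488.01083219, 206.96400081],
       [  0.        ,   0.        ,   1.        ]]), 'k1': -0.010484159349412776, 'position': array([1173.71014556,  361.57973394,  967.85204682]), 'rotation': array([ 0.73137793, -0.00321892,  2.29311608])}
top {'K': array([[496.03510797,   0.        , 282.90521961],
       [  0.        , 496.03510797, 205.76631213],
       [  0.        ,   0.        ,   1.        ]]), 'k1': -0.019548174912795698, 'position': array([ 478.85537478, -134.70703469, 1458.35738103]), 'rotation': array([ 0.05753432, -0.00450041, -1.54801108])}
{'t': 0.1, 'qpos': array([ 1.20480566e+00,  3.26864381e-01, -1.93478878e-01,  1.05199304e+00,
        3.53311746e-06,  1.43660098e+00]), 'joint_velocities': array([-0.00044931, -0.00192579,  0.00198938,  0.00071057,  0.00122306,
       -0.00016314]), 'effort': array([ 2.05472774e-03, -4.44238937e+01,  2.63038141e+01,  7.84166506e-03,
        2.18199091e-05, -1.59818262e-05]), 'tcp_pos': array([126.14832551, 534.80911164, 230.58496378]), 'orientation': array([-3.14006700e+00, -2.09538984e-04,  2.90979718e+00]), 'contact_force': array([-0.58168442,  0.49834427,  0.7982056 ]), 'wrist_torque': array([0.0196164 , 0.00607197, 0.01310301]), 'gripper_force': 0.0, 'opening': 1.0000292818290906}
```

View pics/scene0.png

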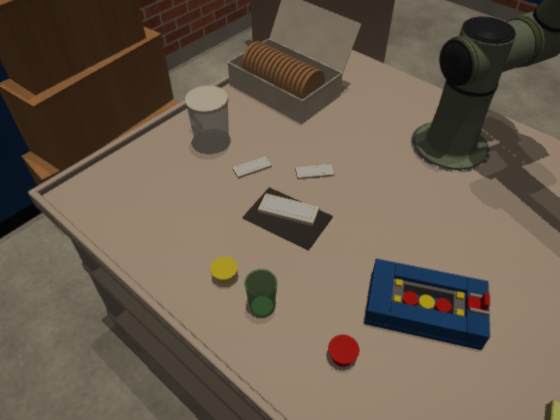

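View pics/top0.png

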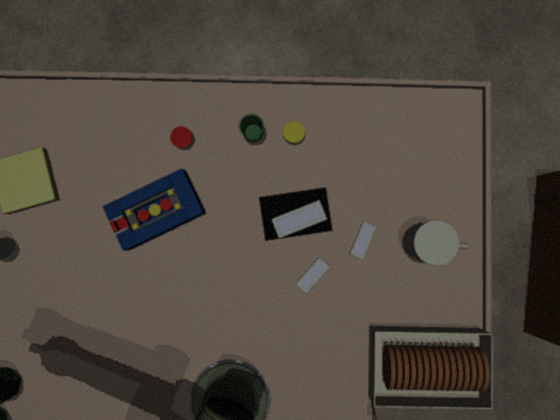

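The scene view has the caddy at about (428,302), with the red tab on its right end, and the cover on the mat at (289,210). In the top view the caddy is at (154,209) with the catch on the left, which is +y. The mat and large cover are at (298,216), and the two smaller plates at (363,240) and (313,275) are decoys.

```bash
cat > h.py <<'E'
import numpy as np, cv2
from scipy.spatial.transform import Rotation as R
from bench import bot, solve_ik, imaging
CM={n:imaging.camera_model(n) for n in("scene","top")}
def ray(n,uv):
    c=CM[n]; K=c["K"]
    p=cv2.undistortPoints(np.float64(uv).reshape(-1,1,2),K,np.array([c["k1"],0,0,0.])).reshape(-1,2)
    d=np.c_[p[:,0],-p[:,1],-np.ones(len(p))]
    return c["position"],R.from_euler("xyz",c["rotation"]).apply(d)
def plane(n,uv,z):
    o,d=ray(n,uv); return (o+d*((z-o[2])/d[:,2])[:,None])[:,:2]
def tri(uvs,uvt):
    out=[]
    for a,b in zip(uvs,uvt):
        A=np.zeros((3,3));y=np.zeros(3)
        for n,p in(("scene",a),("top",b)):
            o,d=ray(n,[p]);d=d[0]/np.linalg.norm(d[0]);M=np.eye(3)-np.outer(d,d);A+=M;y+=M@o
        out.append(np.linalg.solve(A,y))
    return np.array(out)
def blobs(mask,amin=4):
    c,_=cv2.findContours(mask.astype(np.uint8),cv2.RETR_EXTERNAL,cv2.CHAIN_APPROX_NONE)
    n,l,s,ce=cv2.connectedComponentsWithStats(mask.astype(np.uint8))
    return [(ce[i],s[i,4],l==i) for i in range(1,n) if s[i,4]>=amin]
def crop(img,x0,y0,x1,y1):
    m=np.zeros(img.shape[:2],bool); m[y0:y1,x0:x1]=1; return m
def rect(n,m,z):
    """rectangle of a blob projected on plane z: centre, sizes, yaw of long side from y axis"""
    ys,xs=np.nonzero(m); 
    c,_=cv2.findContours(cv2.resize(m.astype(np.uint8)*255,None,fx=8,fy=8,interpolation=cv2.INTER_LINEAR)//128,cv2.RETR_EXTERNAL,cv2.CHAIN_APPROX_NONE)
    c=max(c,key=cv2.contourArea).reshape(-1,2)
    P=plane(n,(c+.5)/8-.5,z)
    (ce,sz,a)=cv2.minAreaRect(P.astype(np.float32)); b=cv2.boxPoints((ce,sz,a))
    e=b[1]-b[0]; f=b[2]-b[1]; L=e if np.hypot(*e)>np.hypot(*f) else f
    if L[1]<0:L=-L
    return np.array(ce),sorted(sz),np.arctan2(-L[0],L[1])
E
cat > m.py <<'E'
from h import *
for n,cc,kc in(("top",(255,180,340,245),(95,160,212,255)),("scene",(240,185,335,250),(360,255,495,350))):
    im=imaging.capture(n); f=im.astype(int); g=f.min(2); hsv=cv2.cvtColor(im,cv2.COLOR_BGR2HSV)
    t=cv2.threshold(im[cc[1]:cc[3],cc[0]:cc[2]].min(2),0,255,cv2.THRESH_OTSU)[0]
    wm=(g>(t if n=="top" else t))&crop(im,*cc)
    print(n,"thr",t)
    for ce,a,m in blobs(wm,60): print(" white",ce,a,[np.round(v,3) for v in rect(n,m,20)])
    H,S,V=[hsv[...,i].astype(int) for i in range(3)]; K=crop(im,*kc)
    for nm,mk in(("yel",(H>20)&(H<35)&(S>130)&(V>60)),("red",((H<8)|(H>172))&(S>150)&(V>50))):
        for ce,a,m in blobs(mk&K,4): print(" ",nm,np.round(ce,2),a,plane(n,[ce],54.5 if nm=="yel" else 91.5)[0].round(1))
    for ce,a,m in blobs((H>100)&(H<130)&(S>120)&K,300): print("  blue",ce,a,[np.round(v,3) for v in rect(n,m,60)])
    cv2.imwrite(f"pics/{n}_k.png",cv2.resize(im[kc[1]:kc[3],kc[0]:kc[2]],None,fx=5.5,fy=5.5,interpolation=cv2.INTER_CUBIC))
E
python3 m.py
```

```text
top thr 48.0
 white [299.05973025 212.77291495] 3633 [array([ 544.96 , -180.874]), array([188.635, 247.391]), np.float32(0.023)]
  yel [170.3  191.52] 27 [593.  181.4]
  yel [177.25 205.79] 24 [552.9 160.2]
  yel [154.56 209.47] 107 [541.  224.2]
  yel [128.31 212.5 ] 26 [530.6 298.4]
  yel [135.12 226.19] 26 [492.3 277.5]
  red [165.67 204.02] 104 [555.1 184.6]
  red [142.94 214.95] 115 [523.5 246.3]
  red [121.74 222.74] 95 [500.6 304. ]
  red [113.11 225.68] 38 [492.  327.5]
  blue [156.9978678  208.23880597] 2814 [array([541.221, 225.7  ]), array([144.249, 253.603]), np.float32(0.473)]
scene thr 77.0
 white [286.56962928 214.17110266] 4208 [array([ 546.214, -170.377]), array([220.197, 258.105]), np.float32(0.725)]
  yel [398.6 282.1] 50 [554.  161.9]
  yel [459.49 294.8 ] 55 [494.1 278.9]
  yel [397. 298.] 45 [590.9 181.3]
  yel [426.22 301.25] 193 [556.2 232.8]
  yel [459.68 311.83] 47 [531.8 299.2]
  red [409.97 297.6 ] 177 [595.9 208.3]
  red [478.84 301.48] 263 [509.7 320. ]
  red [443.32 304.69] 190 [565.  268.6]
  blue [425.09585674 306.00386236] 5696 [array([557.799, 236.101]), array([170.339, 250.373]), np.float32(0.472)]
```

```bash
cat > m2.py <<'E'
from h import *
for n,cc in(("top",(255,180,340,245)),("scene",(240,185,335,250))):
    im=imaging.capture(n); g=im.min(2)
    v=g[cc[1]:cc[3],cc[0]:cc[2]]; hi=np.percentile(v,97)
    for k in(.6,.75):
        for ce,a,m in blobs((g>hi*k)&crop(im,*cc),150): print(n,hi,k,ce.round(1),a,[np.round(q,3) for q in rect(n,m,20)])
    for ce,a,m in blobs((g<hi*.2)&crop(im,*cc),150): print("  dark",a,[np.round(q,3) for q in rect(n,m,6)])
    cv2.imwrite(f"pics/{n}_c.png",cv2.resize(im[cc[1]:cc[3],cc[0]:cc[2]],None,fx=8,fy=8))
E
python3 m2.py
```

```text
top 115.0 0.6 [299.5 209.9] 2354 [array([ 544.96 , -180.874]), array([188.635, 247.391]), np.float32(0.023)]
top 115.0 0.6 [298.7 218.7] 1053 [array([ 525.452, -186.244]), array([ 61.78 , 151.921]), np.float32(0.403)]
top 115.0 0.75 [298.7 218.6] 1004 [array([ 525.354, -185.899]), array([ 60.295, 149.389]), np.float32(0.396)]
  dark 1646 [array([ 540.627, -175.997]), array([129.102, 198.002]), np.float32(0.171)]
scene 149.0 0.6 [286.5 214.1] 4105 [array([ 546.214, -170.377]), array([220.197, 258.105]), np.float32(0.725)]
scene 149.0 0.75 [249.  195.5] 403 [array([ 570.937, -270.252]), array([ 75.863, 124.648]), np.float32(-0.845)]
scene 149.0 0.75 [304.1 205.9] 2138 [array([ 527.232, -157.349]), array([197.555, 224.185]), np.float32(-0.919)]
```

Cover: centre (525.4, −185.9), yaw 0.40, measured 60 × 150 mm, which matches the large size. Mouth: (542.4, 229.9), yaw 0.476; both views agree and the stop spacing comes out at 132 mm. Moving now.

Run:
```python
from h import *
pi=np.pi
for y in(.40+pi/2,.40-pi/2): print(y,solve_ik([525.4,-185.9,80],[pi,0,y]))
for y in(.476+pi/2,.476-pi/2): print(y,solve_ik([542.4,229.9,120],[pi,0,y]))
c=np.array([525.4,-185.9]); y=.40+pi/2
q=solve_ik([525.4,-185.9,80],[pi,0,y])
if q is None or abs(q[5])>2.9: y-=pi
bot.grip(.82,30)
bot.move_ptp([*c,90],[pi,0,y])
bot.movel([*c,22],max_speed=100)
f0=bot.get_state()["contact_force"]
hit=bot.movel([*c,-8],max_speed=15,threshold=4)
s=bot.get_state(); print(hit,s["tcp_pos"],s["contact_force"]-f0,s["opening"],s["t"],y)
```

```text
1.9707963267948965 [-0.47252672  0.48493652 -0.37423247  0.71162734  0.          0.6982696 ]
-1.1707963267948966 [-0.47252672  0.48493652 -0.37423247  0.71162734  0.         -2.44332305]
2.0467963267948965 [ 0.27564074  0.49023229 -0.24313377  0.83743026  0.          1.37043707]
-1.0947963267948966 [ 0.27564074  0.49023229 -0.24313377  0.83743026  0.         -1.77115559]
True [ 525.41421734 -185.92960745   -1.67795053] [-0.72742137 -0.17195256  4.83520932] 0.8238496986013818 5.8083 1.9707963267948965
```

Run:
```python
from h import *
pi=np.pi
c=[525.4,-185.9]
bot.movel([*c,7.5],max_speed=40)
bot.grip(.5,40)
s=bot.get_state(); print(s["tcp_pos"],s["opening"],s["gripper_force"],s["t"])
bot.movel([*c,130],max_speed=120)
bot.move_ptp([542.4,229.9,110],[pi,0,.476+pi/2])
bot.dwell(.3)
s=bot.get_state(); print(s["tcp_pos"],s["opening"],s["gripper_force"],s["t"],s["contact_force"])
for n,k in(("top",(85,140,225,270)),("scene",(345,200,505,350))):
    im=imaging.capture(n); cv2.imwrite(f"pics/{n}1.png",im); 
    cv2.imwrite(f"pics/{n}1c.png",cv2.resize(im[k[1]:k[3],k[0]:k[2]],None,fx=3.5,fy=3.5))
a=[cv2.imread(f"pics/{n}1c.png")[:455] for n in("top","scene")]
cv2.imwrite("pics/j1.png",cv2.resize(np.hstack([cv2.copyMakeBorder(x,0,455-len(x),0,0,0) for x in a]),None,fx=.76,fy=.76))
```

```text
[ 525.46827078 -185.84614757    7.79773879] 0.6850630240111782 43.10826301574707 6.4583
[542.70333429 229.16522473 110.0708028 ] 0.6857109655110954 43.329039216041565 9.475 [ 0.13795597  1.03699581 -1.69159498]
```

View pics/j1.png

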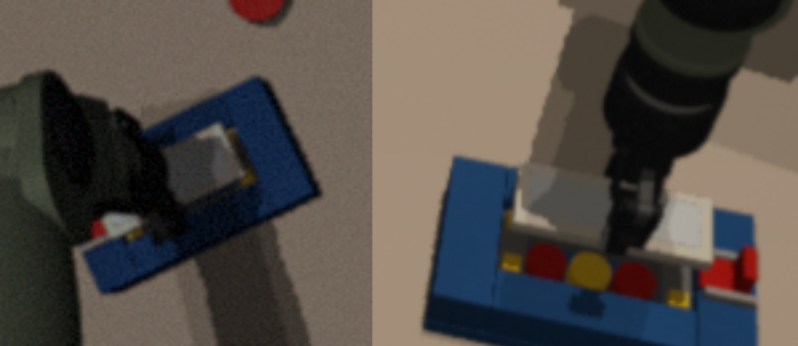

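The cover is held level above the mouth, and both of its ends are visible in the scene half. Next I measure where it sits in the grip.

Run:
```python
from h import *
T=np.array([542.70,229.17]); th=.476
e=np.array([[np.cos(th),np.sin(th)],[-np.sin(th),np.cos(th)]])
for n,k in(("scene",(395,255,485,305)),("top",(145,183,180,215))):
    im=cv2.imread(f"pics/{n}1.png"); hsv=cv2.cvtColor(im,cv2.COLOR_BGR2HSV); 
    for vt in ((95,110,130) if n=="scene" else (60,75,90)):
        m=(hsv[...,1]<75)&(hsv[...,2]>vt)&crop(im,*k)
        for ce,a,b in blobs(m,40):
            ys,xs=np.nonzero(b); uv=np.c_[xs,ys]
            o=[]
            for z in(122,108):
                P=(plane(n,uv,z)-T)@e.T; o+=[np.percentile(P[:,0],[2,98]).round(1),np.percentile(P[:,1],[2,98]).round(1)]
            print(n,vt,ce.round(0),a,*o)
```

```text
scene 95 [404. 269.] 367 [-45.2  29.5] [-84.6 -47.4] [-56.2  19.7] [-83.2 -45.3]
scene 95 [468. 276.] 1083 [-81.2  28.7] [32.2 97.9] [-92.8  18.8] [ 35.6 102.4]
scene 110 [400. 259.] 86 [-44.5 -18.9] [-86.1 -65.6] [-55.5 -29.5] [-84.7 -63.9]
scene 110 [468. 275.] 1036 [-81.4  27.7] [33.9 98. ] [-93.   17.9] [ 37.3 102.4]
scene 110 [403. 279.] 103 [-5.2 29.5] [-74.5 -45.7] [-15.6  19.7] [-72.9 -43.6]
scene 130 [399. 258.] 64 [-44.7 -25.4] [-86.2 -67.6] [-55.7 -36.1] [-84.8 -65.9]
scene 130 [468. 275.] 991 [-81.6  26.5] [34. 98.] [-93.3  16.6] [ 37.4 102.5]
scene 130 [403. 280.] 69 [ 1.1 28.1] [-74.2 -48.4] [-9.2 18.3] [-72.6 -46.4]
top 60 [168. 198.] 211 [-28.9  29.6] [-76.1 -47.3] [-26.9  32.3] [-73.8 -44.7]
top 75 [168. 197.] 129 [-27.1  28.4] [-75.4 -50.8] [-25.  31.] [-73.1 -48.3]
top 90 [165. 190.] 45 [ 2.3 28.3] [-75.  -50.6] [ 4.7 30.9] [-72.7 -48. ]
```

Run:
```python
from h import *
c=np.array([542.4,229.9]); bot.movel([*c,72],max_speed=60); bot.dwell(.3)
p=bot.get_state()["tcp_pos"]; print(p)
c=c+(c-p[:2]); bot.movel([*c,68],max_speed=30); bot.dwell(.2); print(bot.get_state()["tcp_pos"])
f0=bot.get_state()["contact_force"]
hit=bot.movel([*c,54],max_speed=20,threshold=3)
s=bot.get_state(); print(hit,s["tcp_pos"],s["contact_force"]-f0,s["wrist_torque"],s["t"],c)
```

```text
[542.62916395 229.94866237  72.34759597]
[542.19736573 229.84081694  68.00576928]
True [542.04179419 229.84102462  55.84690292] [-0.20241078 -0.10807458  4.49659577] [ 0.01711814 -0.274825    0.03277625] 11.725 [542.17083605 229.85133763]
```

The cover's underside touched at about 54 mm, so it's on the stops and inside the mouth (the rim would have stopped it at 60). Releasing and pressing.

Run:
```python
from h import *
pi=np.pi; c=np.array([542.4,229.9]); th=.476
ex=np.array([np.cos(th),np.sin(th)]); ey=np.array([-np.sin(th),np.cos(th)])
bot.grip(.82); bot.movel([*c,100],max_speed=120); bot.grip(0.0)
print(bot.get_state()["t"])
def press(a,b,F=24):
    p=c+a*ex+b*ey
    bot.movel([*p,75],max_speed=150)
    f0=bot.get_state()["contact_force"]
    hit=bot.movel([*p,57],max_speed=25,threshold=F)
    s=bot.get_state(); print(a,b,hit,s["tcp_pos"].round(2),(s["contact_force"]-f0).round(1),round(s["t"],2))
    bot.movel([*p,75],max_speed=150)
for a,b in((0,62),(0,-62)): press(a,b)
bot.movel([*(c-60*ey),140],max_speed=200)
for n,k in(("top",(85,140,225,270)),("scene",(345,230,505,360))):
    im=imaging.capture(n); cv2.imwrite(f"pics/{n}2.png",im)
    cv2.imwrite(f"pics/{n}2c.png",cv2.resize(im[k[1]:k[3],k[0]:k[2]],None,fx=2.6,fy=2.6,interpolation=cv2.INTER_CUBIC))
cv2.imwrite("pics/j2.png",np.hstack([cv2.imread(f"pics/{n}2c.png") for n in("top","scene")]))
```

```text
13.1917
0 62 True [514.63 285.4   61.05] [-1.2 -1.   7.6] 14.42
0 -62 True [571.37 174.8   60.06] [-1.7 -0.2  4.3] 16.29
```

View pics/j2.png

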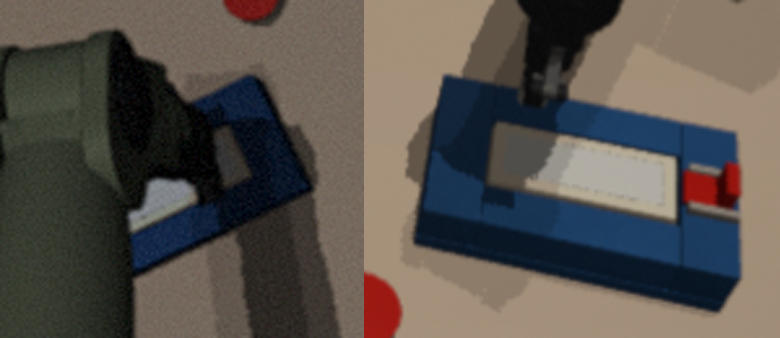

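The cover is in the mouth and looks near flush. The +y end stopped at 61.05 against 60.06 at the other end, so I'll press again at the corners and ends.

Run:
```python
from h import *
c=np.array([542.4,229.9]); th=.476
ex=np.array([np.cos(th),np.sin(th)]); ey=np.array([-np.sin(th),np.cos(th)])
def press(a,b,F=30):
    p=c+a*ex+b*ey
    bot.movel([*p,66],max_speed=150)
    hit=bot.movel([*p,56],max_speed=14,threshold=F)
    s=bot.get_state(); print(a,b,hit,s["tcp_pos"].round(2),s["contact_force"].round(1),round(s["t"],2))
    bot.movel([*p,66],max_speed=80)
    # light touch: height of the cover's top with no load
    bot.movel([*p,57],max_speed=20,threshold=3); print("   touch",bot.get_state()["tcp_pos"][2].round(2))
    bot.movel([*p,66],max_speed=80)
bot.movel([*(c-60*ey),75],max_speed=200)
for a,b in((-18,-62),(18,-62),(18,62),(-18,62)): press(a,b)
```

```text
-18 -62 True [555.22 166.76  60.07] [-2.   0.1  5.3] 18.46
   touch 60.1
18 -62 True [586.49 182.85  60.09] [-1.6 -0.5  4.5] 20.32
   touch 60.08
18 62 True [530.3  292.88  60.1 ] [-0.9 -2.   6.1] 22.77
   touch 60.08
-18 62 True [498.45 276.96  60.06] [-1.2 -0.5  5.4] 24.6
   touch 60.06
```

All four corners read 60.08 mm. I'll check the end centres, then slide the catch.

Run:
```python
from h import *
c=np.array([542.4,229.9]); th=.476
ex=np.array([np.cos(th),np.sin(th)]); ey=np.array([-np.sin(th),np.cos(th)])
S=bot.get_state
zs=[]
for b in(-55,55):
    p=c+b*ey; bot.movel([*p,66],max_speed=150); bot.movel([*p,56],max_speed=20,threshold=25); zs.append(S()["tcp_pos"][2]); bot.movel([*p,66])
print(zs)
if max(zs)<60.6:
    p=c+50*ey; bot.movel([*p,125],max_speed=200)
    p=c+155*ey; bot.movel([*p,125],max_speed=200); bot.movel([*p,77],max_speed=120); bot.dwell(.2)
    hit=bot.movel([*(c+100*ey),77],max_speed=30,threshold=14)
    s=S(); print(hit,s["tcp_pos"],(s["tcp_pos"][:2]-c)@ey,(s["tcp_pos"][:2]-c)@ex,s["contact_force"],s["t"])
```

```text
[np.float64(60.07538069852479), np.float64(60.074615035138535)]
True [493.81104716 323.38608757  76.82045723] 105.35849583526442 -0.34966168440796963 [-0.39136679  1.20463169  0.70529195] 32.1333
```

The push stopped at 105.4 mm, close to the 106 mm expected for fully home. Retracting to look.

Run:
```python
from h import *
c=np.array([542.4,229.9]); th=.476
ey=np.array([-np.sin(th),np.cos(th)])
p=c+125*ey; bot.movel([*p,77],max_speed=60); bot.movel([*p,200],max_speed=200)
bot.move_ptp([330,330,260],[np.pi,0,2.0]); bot.dwell(.3)
for n,k in(("top",(85,110,225,240)),("scene",(345,230,505,360))):
    im=imaging.capture(n); cv2.imwrite(f"pics/{n}3.png",im)
    cv2.imwrite(f"pics/{n}3c.png",cv2.resize(im[k[1]:k[3],k[0]:k[2]],None,fx=2.6,fy=2.6,interpolation=cv2.INTER_CUBIC))
    hsv=cv2.cvtColor(im,cv2.COLOR_BGR2HSV); H,S,V=cv2.split(hsv)
    for ce,a,m in blobs(((H<8)|(H>172))&(S>150)&(V>50)&crop(im,*k),15): print(n,ce.round(1),a,((plane(n,[ce],91.5)[0]-c)@ey).round(1))
cv2.imwrite("pics/j3.png",np.hstack([cv2.imread(f"pics/{n}3c.png") for n in("top","scene")]))
print(bot.get_state()["t"],bot.get_state()["contact_force"])
```

```text
top [181.  136.9] 360 -164.1
top [128.4 219.8] 93 65.1
top [120.1 222.4] 41 88.7
scene [468.3 299.8] 257 73.8
scene [350.7 348.3] 287 -145.7
34.4833 [ 0.2128817   0.20111754 -0.44389873]
```

View pics/j3.png

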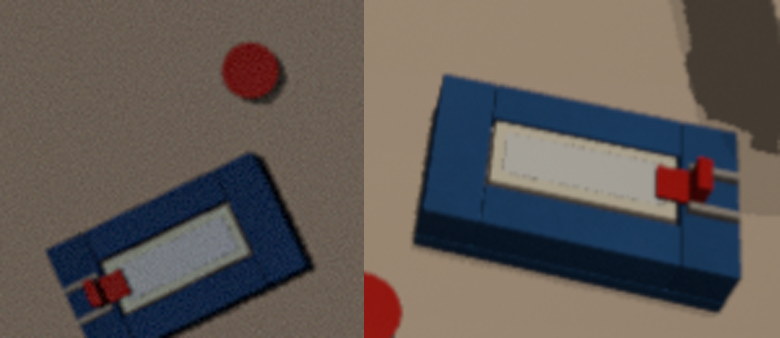

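The cover is flush in the mouth, and the red bolt lies over its end. The tab is at 88.7 mm against 89 expected for home, and the red cup hasn't moved.

```bash
python3 -c "
from bench import bot
print(bot.sign_off())"
```

```text
the job is handed in; nothing more can be done
None
```

The caddy is closed: the cover is pressed flush all round (60.1 mm at every point checked, against 60 mm), the catch is fully home over its end, the gripper is clear, and I handed the job in at about 34.5 s of the 62 s allowed.

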